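# Set out measuring flasks by size from the stock bottle

## Task

Set the bench out for a dilution: stand the four amber measuring flasks on the taped marks of the white mat in order of size, one in the middle of each mark, the smallest on the mark next to the stock bottle and the largest at the far end. Keep the flasks upright and set them down gently; leave them standing still and let go.

Things in the scene. Friction and masses are not known exactly. Their poses are not given: they have to be found in the camera images.
- flask_10: The smallest of four stoppered amber glass measuring flasks (10 ml), upright on the bench: body conical, 35 mm at its widest; straight round neck 12 mm across, from 34 to 88 mm above the base; white stopper of the same width; 96 mm high in all; about 30 g. Best gripped from above by the neck, about 28 mm below its top. Origin: centre of its underside, z up; yaw does not matter.
- flask_25: The second smallest of four stoppered amber glass measuring flasks (25 ml), upright on the bench: body pear-shaped, 40 mm at its widest; straight round neck 13 mm across, from 50 to 110 mm above the base; white stopper of the same width; 118 mm high in all; about 60 g. Best gripped from above by the neck, about 28 mm below its top. Origin: centre of its underside, z up; yaw does not matter.
- flask_50: The second largest of four stoppered amber glass measuring flasks (50 ml), upright on the bench: body pear-shaped, 50 mm at its widest; straight round neck 15 mm across, from 68 to 140 mm above the base; white stopper of the same width; 148 mm high in all; about 100 g. Best gripped from above by the neck, about 28 mm below its top. Origin: centre of its underside, z up; yaw does not matter.
- flask_100: The largest of four stoppered amber glass measuring flasks (100 ml), upright on the bench: body pear-shaped, 60 mm at its widest; straight round neck 16 mm across, from 84 to 170 mm above the base; white stopper of the same width; 178 mm high in all; about 170 g. Best gripped from above by the neck, about 28 mm below its top. Origin: centre of its underside, z up; yaw does not matter.
- mark_a: One of four identical places taped on the white mat: four yellow corner brackets, flat, outlining a square 78 mm across outside, 62 mm inside. The four lie in a row about 95 mm apart; which of the row's places this one is differs from start to start. Origin: centre of the square, on the mat's surface.
- mark_b: One of four identical places taped on the white mat: four yellow corner brackets, flat, outlining a square 78 mm across outside, 62 mm inside. The four lie in a row about 95 mm apart; which of the row's places this one is differs from start to start. Origin: centre of the square, on the mat's surface.
- mark_c: One of four identical places taped on the white mat: four yellow corner brackets, flat, outlining a square 78 mm across outside, 62 mm inside. The four lie in a row about 95 mm apart; which of the row's places this one is differs from start to start. Origin: centre of the square, on the mat's surface.
- mark_d: One of four identical places taped on the white mat: four yellow corner brackets, flat, outlining a square 78 mm across outside, 62 mm inside. The four lie in a row about 95 mm apart; which of the row's places this one is differs from start to start. Origin: centre of the square, on the mat's surface.
- mat: Flat white bench mat, 130 by 400 mm, 2 mm thick, fixed to the bench (bench top at z = 0). Origin: centre of its underside; y runs along its length, the line of the row of marks; z up.
- stock: Stock bottle, fixed: amber glass, 86 mm across, 162 mm high, with a white bottle-top dispenser, 248 mm high in all, its thin spout reaching 55 mm from the axis towards the robot. Stands off either end of the mat, about 130 mm from the nearest mark's centre; a clear beaker, 60 mm across, 80 mm high, stands likewise off the other end. Origin: centre of its underside.

How it is judged (in metres and radians):
At the end, for the whole second after the job is handed in: Each flask stands upright (within 0.1 rad) and at rest on the mat, its centre within 15 mm of the centre of a mark, one to a mark; along the row from the mark nearest the stock bottle they are the 10, 25, 50 and 100 ml flask (((y of each of stock, flask_25 in the frame of mat above 0 m and y of flask_10 in the frame of mat above 0.095 m and y of flask_25 in the frame of mat below 0.095 m and y of flask_50 in the frame of mat between -0.095 and 0 m and y of flask_100 in the frame of mat below -0.095 m) or (y of each of stock, flask_25 in the frame of mat below 0 m and y of flask_100 in the frame of mat above 0.095 m and y of flask_50 in the frame of mat between 0 and 0.095 m and y of flask_25 in the frame of mat above -0.095 m and y of flask_10 in the frame of mat below -0.095 m)) and (horizontal distance between flask_10 and mark_a below 0.015 m or horizontal distance between flask_10 and mark_b below 0.015 m or horizontal distance between flask_10 and mark_c below 0.015 m or horizontal distance between flask_10 and mark_d below 0.015 m) and (horizontal distance between flask_25 and mark_a below 0.015 m or horizontal distance between flask_25 and mark_b below 0.015 m or horizontal distance between flask_25 and mark_c below 0.015 m or horizontal distance between flask_25 and mark_d below 0.015 m) and (horizontal distance between flask_50 and mark_a below 0.015 m or horizontal distance between flask_50 and mark_b below 0.015 m or horizontal distance between flask_50 and mark_c below 0.015 m or horizontal distance between flask_50 and mark_d below 0.015 m) and (horizontal distance between flask_100 and mark_a below 0.015 m or horizontal distance between flask_100 and mark_b below 0.015 m or horizontal distance between flask_100 and mark_c below 0.015 m or horizontal distance between flask_100 and mark_d below 0.015 m) and height (world z) of each of flask_10, flask_25, flask_50, flask_100 below 0.008 m and angle between each of flask_10, flask_25, flask_50, flask_100's own z axis and vertical below 0.1 rad and linear speed of each of flask_10, flask_25, flask_50, flask_100 below 0.02 m/s and angular speed of each of flask_10, flask_25, flask_50, flask_100 below 0.2 rad/s); the robot touches nothing.
It fails at once if a flask is tipped by more than 0.6 rad (angle between any of flask_10, flask_25, flask_50, flask_100's own z axis and vertical above 0.6 rad).
It fails at once if a flask is dropped from more than about 1.5 cm (within 3 cm of the bench it falls, out of the fingers, faster than 0.55 m/s) ((height (world z) of flask_10 below 0.03 m and linear speed of flask_10 above 0.55 m/s and contact force between the fingers and flask_10 below 0.1 N) or (height (world z) of flask_25 below 0.03 m and linear speed of flask_25 above 0.55 m/s and contact force between the fingers and flask_25 below 0.1 N) or (height (world z) of flask_50 below 0.03 m and linear speed of flask_50 above 0.55 m/s and contact force between the fingers and flask_50 below 0.1 N) or (height (world z) of flask_100 below 0.03 m and linear speed of flask_100 above 0.55 m/s and contact force between the fingers and flask_100 below 0.1 N)).
It fails at once if a flask is pressed or banged down on the mat with over 40 N (contact force between any of flask_10, flask_25, flask_50, flask_100 and mat above 40 N).
It also fails if it takes over 112 s, if anything falls off the work surface, if the arm or the gripper's body presses on something with over 40 N, if the wrist force passes 120 N, or if a joint passes its speed limit or range.

## Robot

A 6-joint arm with a two-finger parallel gripper is mounted at the origin on the work surface. World frame = base frame: x ahead of the robot, y to its left, z up, the work surface at z = 0. Lengths are in mm, angles in degrees, forces in N, time in s.
With the tool pointing down it reaches from about 375 to 925 mm from the base axis. Payload 5.7 kg.
Tool frame: the origin (TCP) lies at the very end of the fingers, on their centre line; the grasp point (between the pads) lies r.grip_point_offset behind it (r.grip_point_offset is the distance from the TCP to the grasp point, in mm); z points along the fingers, y is the direction in which the jaws open and shut (so a half turn about z gives the same grasp; the last joint's range is limited). The gripper opens to 88 mm and grips with 3 to 60 N. Pads are 20 mm wide; open, the fingers measure 115 mm over their backs; the gripper's body (75 mm by 178 mm) begins 61 mm behind the grasp point.
Start: joints at [70.64, 20.558, 86.54, -0, 72.909, -6.595], TCP at [132.572, 585.138, 222.623] pointing down, gripper open.
Joint ranges: [-170.27, 170.27], [-57.76, 135], [12.27, 136.19], [-55.21, 235.2], [11.17, 155.16], [-170.74, 170.74]. Speed limits (degrees/s): [136.94, 136.94, 180, 180, 180, 180].

## Interface

Orientations are given as [roll, pitch, yaw] about the fixed x, y, z axes, in that order (R = Rz(yaw) Ry(pitch) Rx(roll)).
In Python, from bench import r gives the robot as it stands.
- The arm moves only by the tool carry_out, never from a script. Its argument "commands" is text: rows parted by semicolons, each of 5 numbers parted by spaces: the shift along the world's x, y, z in mm, then the turn about the world's z in rad, then the closure in counts, from 0 (fully open) to 255 (shut). A call has exactly 8 rows; each row is the pose to reach, as a shift and turn from the pose commanded when the call began; what a row does not reach only later rows make up. A row lasts 1/8 s, in which the tool goes at most 62.5 mm and 10.7 degrees, less where a joint would pass 70% of its speed; a pose out of reach is approached as far as the arm can. A call with a gripper value outside its range is refused whole. The fingers move at their own pace and stop on an object; the grip force is fixed at half the most. Time passes only in rows, so rows that repeat a pose let the fingers close, or fill a call up. It gives the time, the measured TCP pose, the force and the opening at its end, in the units of the state.
- r.get_obs(): the state, without advancing time (a new reading comes with each control period).
- r.capture(name): name is "scene" or "side" or "wrist"; returns a dict with "image" (480x640x3 uint8, red, green, blue), "depth" (480x640 float32, mm along the optical axis (not along the pixel's ray), 0 where there is no reading), "camera_matrix" (3x3 intrinsics, pixels), "k1" (the pictures are not rectified: a ray, as slopes to the right and down, at radius r is drawn at 1 + k1 r^2 times it, then the intrinsics apply), "R" (3x3) and "t" (3): a world point X has camera coordinates R X + t. Camera axes: x right, y down, z forward; pixel columns grow to the right and rows downward; lengths in mm; the calibration is good to about 2 mm. A picture is of the moment at which its call begins.
- r.sign_off(): hands the job in, once; it reports no verdict.
The state is a dict: "time": time; "qpos": joint angles; "dq": joint speeds; "tau": joint torques, N m; "ee_pos": TCP position; "tcp_rot": TCP orientation; "force": force on the tool from outside, world axes, zero at the start; "ft_torque": the same for the moment, N m; "finger_gap": finger opening in mm.
Only numpy, scipy, OpenCV 4.12 (cv2) and the standard library are available. Lean on these libraries where they do the work, as an engineer would, in place of code of your own. Each camera call takes 0.05 s, during which the arm holds its last target.

## Working session

There is one attempt and no reset: what is moved stays moved. The work goes in short steps, Python scripts to look and compute and a tool call to move; the robot and the scene stay as the last step left them, time stands still between calls to the robot, and variables do not carry over. Pictures are saved under pics/ and viewed, and the job is handed in when it is done.

Besides the shell and the picture viewer there is one more tool, called after ">>>" by a JSON object that holds its "fn" and its "kwargs", one argument or row to a line. carry_out: Moves the arm, as the interface text tells. Its arguments: {"type":"object","properties":{"commands":{"type":"string"}},"required":["commands"]}

```bash
mkdir -p pics; python3 - <<'E'
from bench import r
import cv2,pickle
print(r.get_obs(), r.grip_point_offset)
for n in ("scene","side"):
    c=r.capture(n); pickle.dump(c,open(f"{n}0.pkl","wb")); cv2.imwrite(f"pics/{n}0.png",c["image"][:,:,::-1]); print(n,c["camera_matrix"],c["k1"],c["R"],c["t"])
E
```

```text
{'time': 0.0, 'qpos': array([ 7.06429919e+01,  2.05964460e+01,  8.65985663e+01, -1.40793190e-03,
        7.29096075e+01, -6.59559442e+00]), 'dq': array([-0.0012775 ,  0.0210722 ,  0.05805816,  0.0545473 , -0.00583894,
        0.03854664]), 'tau': array([-8.56007755e-04, -5.15371799e+01, -2.70715356e+01,  6.76124194e-02,
        3.50698375e-02, -1.26465197e-04]), 'ee_pos': array([132.32713629, 584.51053914, 221.8278819 ]), 'tcp_rot': array([-1.79895918e+02, -1.06806006e-02,  1.67238992e+02]), 'force': array([ 0.40773872, -0.36714931, -0.05589369]), 'ft_torque': array([ 0.01265055,  0.0033154 , -0.02126084]), 'finger_gap': 87.75047301474173} 18.700000000000003
scene [[498.34952299   0.         316.84826282]
 [  0.         498.34952299 244.70016343]
 [  0.           0.           1.        ]] -0.09748700504880707 [[ 0.10172289  0.994573    0.02184014]
 [ 0.68278043 -0.053833   -0.7286377 ]
 [-0.72350766  0.08903116 -0.68455103]] [ -94.70067705 -350.89290308 1293.71698494]
side [[605.34971495   0.         303.90352309]
 [  0.         605.34971495 245.09530665]
 [  0.           0.           1.        ]] -0.06452443928778559 [[ 0.82277602 -0.56835855 -0.00285948]
 [-0.40293066 -0.57973365 -0.70820603]
 [ 0.40085721  0.58384711 -0.70600003]] [-443.34259034  260.55517981  836.60416975]
```

View pics/scene0.png

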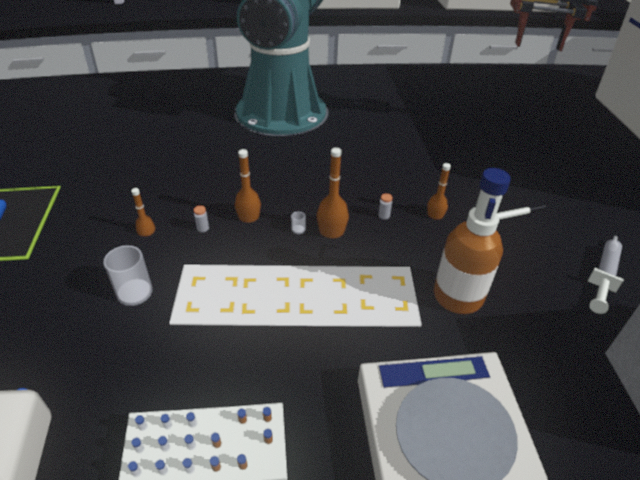

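View pics/side0.png

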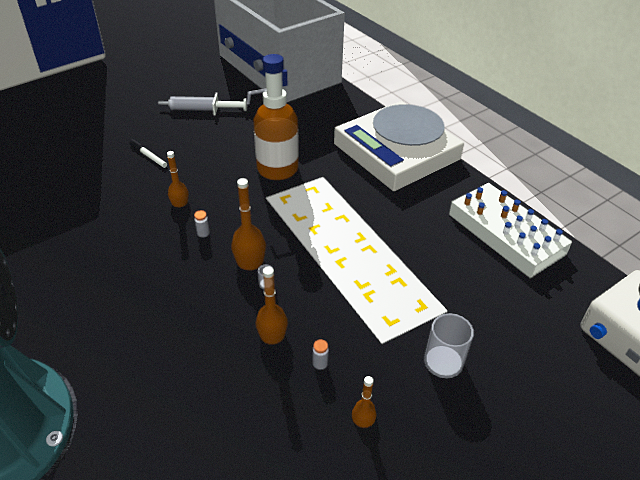

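```bash
cat > h.py <<'E'
import numpy as np,cv2,pickle
def und(c,px):
    K=c["camera_matrix"];k=c["k1"]
    d=np.array([k,0,0,0,0.])
    return cv2.undistortPoints(np.array(px,float).reshape(-1,1,2),K,d).reshape(-1,2)
def ray(c,px):
    n=und(c,px); v=np.c_[n,np.ones(len(n))]@c["R"]; o=-c["R"].T@c["t"]; return o,v
def plane(c,px,z):
    o,v=ray(c,px); return o+v*((z-o[2])/v[:,2])[:,None]
def proj(c,X):
    return cv2.projectPoints(np.array(X,float).reshape(-1,1,3),cv2.Rodrigues(c["R"])[0],c["t"],c["camera_matrix"],np.array([c["k1"],0,0,0,0.]))[0].reshape(-1,2)
def tri(ca,pa,cb,pb):
    oa,va=ray(ca,[pa]);ob,vb=ray(cb,[pb]);va,vb=va[0],vb[0]
    s=np.linalg.lstsq(np.c_[va,-vb],ob-oa,rcond=None)[0]
    a=oa+s[0]*va;b=ob+s[1]*vb
    return (a+b)/2,np.linalg.norm(a-b)
def comps(m,lo,hi):
    n,l,s,c=cv2.connectedComponentsWithStats(m.astype(np.uint8))
    return [(s[i],c[i],l==i) for i in range(1,n) if lo<=s[i][4]<=hi]
E
python3 - <<'E'
from h import *
np.set_printoptions(precision=1,suppress=True)
C={n:pickle.load(open(n+"0.pkl","rb")) for n in("scene","side")}
for n,c in C.items():
    hsv=cv2.cvtColor(c["image"],cv2.COLOR_RGB2HSV);H,S,V=cv2.split(hsv)
    y=(H>17)&(H<32)&(S>90)&(V>130)
    print(n,"yellow")
    P=[]
    for s,ce,m in comps(y,12,400):
        p=plane(c,[ce],2)[0]; 
        if 300<p[0]<900: P.append(p); print(s,p)
    am=(H>4)&(H<17)&(S>150)&(V>40)
    print("amber")
    for s,ce,m in comps(am,120,9000): print(s,ce,plane(c,[(s[0]+s[2]/2,s[1]+s[3])],0)[0])
    w=(S<60)&(V>150)
    print("white")
    for s,ce,m in comps(w,20,250):print(s,ce)
E
```

```text
scene yellow
[360 275  12   9  57] [608.9 115.    2. ]
[192 277  13   9  56] [ 590.5 -172.7    2. ]
[226 277  11   9  54] [ 595.7 -111.2    2. ]
[392 276  13   9  50] [617.6 176.2   2. ]
[244 279  12   8  45] [601.  -85.3   2. ]
[277 278  12   8  49] [604.2 -22.7   2. ]
[301 279  12   8  43] [608.7  11.5   2. ]
[333 279  13   9  51] [614.6  73.5   2. ]
[361 300  13   9  59] [670.  106.5   2. ]
[396 301  12  10  56] [678.5 168.7   2. ]
[186 302  13  10  63] [ 652.9 -178.     2. ]
[221 302  13  10  63] [ 657.4 -116.4    2. ]
[277 303  12   9  54] [665.7 -26.1   2. ]
[242 304  13   9  58] [663.1 -87.4   2. ]
[300 304  12   9  60] [669.9   5.5   2. ]
[334 304  13   9  53] [675.5  67.6   2. ]
amber
[331 157  10  21 167] [335.1 166.8] [310.4 105.2   0. ]
[235 177  26  45 750] [247.5 202. ] [442.7 -84.5   0. ]
[ 317  181   32   57 1099] [333.2 212.3] [501.3  74.5   0. ]
[428 186  20  33 431] [437.9 204. ] [461.9 290.3   0. ]
[136 209  19  27 343] [144.3 223.9] [ 467.9 -278.1    0. ]
[ 447  222   56   52 1521] [475.8 249.3] [615. 315.   0.]
[450 298  35  16 261] [467.1 306. ] [702.2 272.3   
[... 1664 characters left out ...]
198.3] [533.5 195.2   0. ]
[ 231  211   35   59 1225] [247.9 244.2] [459.7  55.1   0. ]
[256 296  32  49 998] [270.8 321.9] [ 407.8 -102.3    0. ]
[313 339  15  14 152] [320.5 345.5] [ 461.1 -157.5    0. ]
[352 397  24  31 512] [363.8 413.3] [ 437.1 -294.9    0. ]
white
[356 132  16  14  49] [364.2 137. ]
[140 147  27  21 159] [152.8 156.5]
[167 151   7   7  38] [169.8 153.8]
[237 178  11  11  82] [242.  182.3]
[195 217  12   6  32] [200.7 220.3]
[622 233  18  25 231] [633.4 245.3]
[492 246  23  19  29] [502.1 254.2]
[263 266  11  12  97] [267.8 271.2]
[260 279   5   9  27] [262.  282.9]
[313 349  15   7  40] [319.6 352.8]
[364 376   9  11  76] [368.1 380.7]
[ 47 431  15  15 124] [ 54. 438.]
```

```bash
python3 - <<'E'
from h import *
np.set_printoptions(precision=1,suppress=True)
S,D=[pickle.load(open(n+"0.pkl","rb")) for n in("scene","side")]
for n,a,b,h in [("10",(135.4,191),(368.1,380.7),96),("25",(446.6,165.8),(169.8,153.8),118),("50",(243,152.9),(267.8,271.2),148),("100",(336.3,151.4),(242,182.3),178)]:
    p,g=tri(S,a,D,b); print(n,"tri",p,"gap",g, plane(S,[a],h-4)[0],plane(D,[b],h-4)[0])
def marks(c):
    H,s,V=cv2.split(cv2.cvtColor(c["image"],cv2.COLOR_RGB2HSV))
    P=[plane(c,[ce],2)[0] for q,ce,m in comps((H>17)&(H<32)&(s>90)&(V>130),12,400)]
    P=sorted([p for p in P if 560<p[0]<720 and abs(p[1])<220],key=lambda p:p[1])
    return np.array([np.mean(P[i:i+4],axis=0) for i in(0,4,8,12)])
print(marks(S));print(marks(D)); m=(marks(S)+marks(D))/2;print(m, np.linalg.norm(np.diff(m,axis=0),axis=1))
# obstacles
for nm,a,z in [("vialL",(201,212),0),("beaker",(132,290),0),("vialR",(386,201),0),("smallbk",(298,214),0)]: print(nm,plane(S,[a],z)[0])
E
```

```text
10 tri [ 448.1 -279.9   91.6] gap 0.6302355813424158 [ 448.9 -280.    92. ] [ 447.8 -279.8   92. ]
25 tri [442.1 291.3 113.7] gap 0.5765448506948244 [442.9 290.8 114. ] [442.  291.4 114. ]
50 tri [420.6 -82.9 143.8] gap 1.1744099043984526 [421.5 -83.3 144. ] [420.4 -82.3 144. ]
100 tri [474.5  76.2 174.1] gap 1.0633751300108247 [475.1  75.8 174. ] [474.6  77.1 174. ]
[[ 624.1 -144.6    2. ]
 [ 633.5  -55.4    2. ]
 [ 642.2   39.5    2. ]
 [ 643.8  141.6    2. ]]
[[ 621.7 -143.8    2. ]
 [ 631.5  -54.5    2. ]
 [ 640.2   40.5    2. ]
 [ 641.7  143.     2. ]]
[[ 622.9 -144.2    2. ]
 [ 632.5  -54.9    2. ]
 [ 641.2   40.     2. ]
 [ 642.8  142.3    2. ]] [ 89.8  95.3 102.3]
vialL [ 404.7 -177.8    0. ]
beaker [ 604.1 -281.3    0. ]
vialR [397.7 197.7   0. ]
smallbk [426.   14.1   0. ]
```

>>> {"fn": "carry_out", "kwargs": {
  "commands": "39 -37 0 -0.17 0; 78 -73 0 -0.34 0; 116 -110 0 -0.51 0; 155 -147 0 -0.68 0; 194 -184 0 -0.85 0; 232 -220 0 -1.02 0; 271 -257 0 -1.19 0; 310 -294 0 -1.348 0"
}}

```text
time: 1.1
ee_pos: [443.4, 289.7, 222.4]
tcp_rot: [-180.0, 0.0, 89.7]
force: [0.6, 1.0, 0.1]
finger_gap: 88.0
```

>>> {"fn": "carry_out", "kwargs": {
  "commands": "0 0 0 0 0; 0 0 0 0 0; 0 0 0 0 0; 0 0 -15 0 0; 0 0 -35 0 0; 0 0 -50 0 0; 0 0 -50 0 0; 0 0 -50 0 0"
}}

```text
time: 2.1
ee_pos: [442.7, 291.4, 172.8]
tcp_rot: [180.0, -0.0, 90.0]
force: [0.2, 0.4, 0.3]
finger_gap: 87.5
```

```bash
python3 - <<'E'
from bench import r
import cv2,pickle
o=r.get_obs();print(o["time"],o["ee_pos"],o["tcp_rot"],o["qpos"])
for n in ("side","wrist"):
    c=r.capture(n); pickle.dump(c,open(f"{n}1.pkl","wb")); cv2.imwrite(f"pics/{n}1.png",c["image"][:,:,::-1])
E
```

```text
2.1 [442.69235881 291.38381612 172.78933745] [ 1.79992124e+02 -5.01587434e-03  9.00219606e+01] [2.58826191e+01 1.78706561e+01 9.86461491e+01 1.20481464e-03
 6.34739193e+01 2.58601209e+01]
```

View pics/wrist1.png

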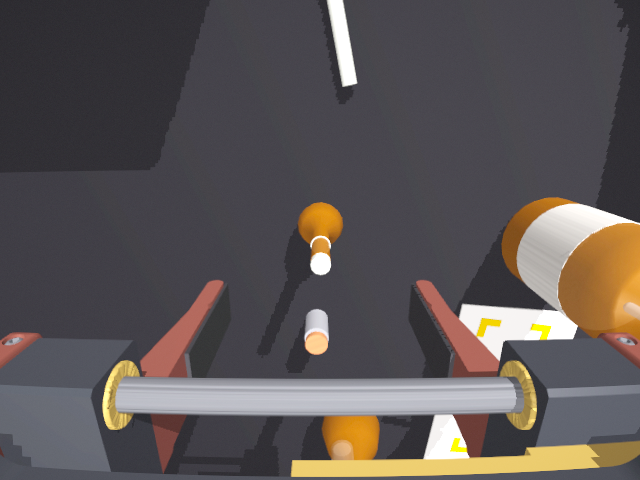

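View pics/side1.png

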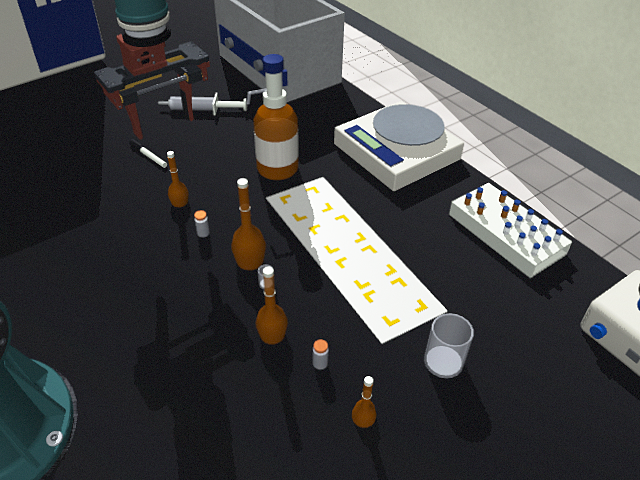

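```bash
python3 - <<'E'
from h import *
c=pickle.load(open("wrist1.pkl","rb"))
print(plane(c,[(320.5,264)],116),proj(c,[[442,291.3,154],[442,291.3,114]]))
E
```

```text
[[443.13552917 288.95062386 116.        ]] [[318.62892427 285.85603289]
 [318.71010447 259.41857629]]
```

>>> {"fn": "carry_out", "kwargs": {
  "commands": "0 0 -15 0 0; 0 0 -35 0 0; 0 0 -55 0 0; 0 0 -75 0 0; 0 0 -92 0 0; 0 0 -101 0 0; 0 0 -101 0 0; 0 0 -101 0 0"
}}

```text
time: 3.2
ee_pos: [443.0, 291.3, 72.1]
tcp_rot: [180.0, -0.0, 90.0]
force: [-0.7, 0.0, 0.9]
finger_gap: 87.8
```

>>> {"fn": "carry_out", "kwargs": {
  "commands": "0 0 0 0 255; 0 0 0 0 255; 0 0 0 0 255; 0 0 0 0 255; 0 0 0 0 255; 0 0 0 0 255; 0 0 0 0 255; 0 0 0 0 255"
}}

```text
time: 4.2
ee_pos: [442.6, 291.1, 71.6]
tcp_rot: [-180.0, 0.0, 90.0]
force: [0.1, 0.2, -0.7]
finger_gap: 12.6
```

>>> {"fn": "carry_out", "kwargs": {
  "commands": "0 0 10 0 255; 0 0 25 0 255; 0 0 45 0 255; 0 0 65 0 255; 0 0 85 0 255; 0 0 105 0 255; 0 0 105 0 255; 0 0 105 0 255"
}}

```text
time: 5.2
ee_pos: [442.3, 291.0, 176.6]
tcp_rot: [-180.0, 0.0, 90.0]
force: [0.4, 0.1, -0.9]
finger_gap: 12.3
```

```bash
python3 - <<'E'
from bench import r
import cv2,pickle
for n in ("side",):
    c=r.capture(n); pickle.dump(c,open(f"{n}2.pkl","wb")); cv2.imwrite(f"pics/{n}2.png",c["image"][:,:,::-1])
E
```

```text
(no output)
```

View pics/side2.png

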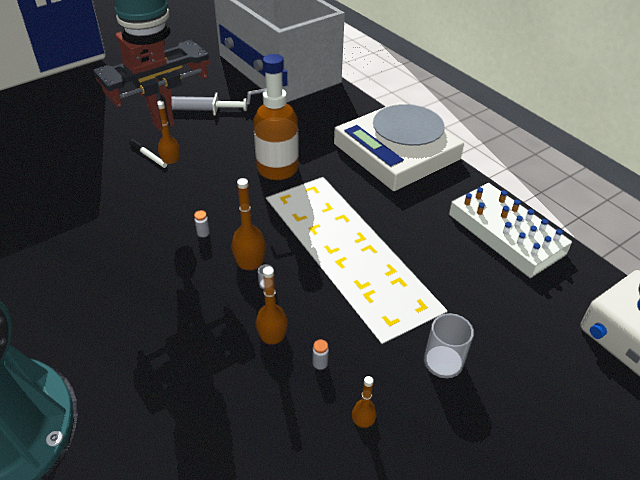

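>>> {"fn": "carry_out", "kwargs": {
  "commands": "4 -5 20 0 255; 20 -25 20 0 255; 45 -57 20 0 255; 75 -95 20 0 255; 110 -139 20 0 255; 145 -183 20 0 255; 175 -221 20 0 255; 195 -246 20 0 255"
}}

```text
time: 6.25
ee_pos: [638.2, 43.0, 195.2]
tcp_rot: [-179.9, 0.0, 89.9]
force: [0.7, 1.2, -0.7]
finger_gap: 13.0
```

>>> {"fn": "carry_out", "kwargs": {
  "commands": "4 -5 0 0 255; 4 -5 -20 0 255; 4 -5 -45 0 255; 4 -5 -70 0 255; 4 -5 -90 0 255; 4 -5 -105 0 255; 4 -5 -110 0 255; 4 -5 -110 0 255"
}}

```text
time: 7.25
ee_pos: [641.4, 40.4, 86.6]
tcp_rot: [-180.0, -0.0, 90.0]
force: [-0.2, -0.5, 0.2]
finger_gap: 12.7
```

```bash
python3 - <<'E'
from bench import r
import cv2,pickle
print(r.get_obs())
for n in ("side","scene"):
    c=r.capture(n); pickle.dump(c,open(f"{n}3.pkl","wb")); cv2.imwrite(f"pics/{n}3.png",c["image"][:,:,::-1])
E
```

```text
{'time': 7.25, 'qpos': array([-2.55311189e+00,  3.19146452e+01,  8.86871676e+01,  5.44375972e-03,
        5.94247899e+01, -2.56917694e+00]), 'dq': array([-0.15100099, -0.74026941, -0.93101331, -0.00803102,  0.30064852,
        0.06824438]), 'tau': array([ 7.39857391e-02, -5.87183440e+01, -2.22009015e+01,  6.58271159e-02,
       -1.13193359e-02,  1.71813703e-03]), 'ee_pos': array([641.41376092,  40.39922314,  86.57446718]), 'tcp_rot': array([-1.79973634e+02, -5.87335888e-03,  9.00132935e+01]), 'force': array([-0.17412625, -0.51364968,  0.23114759]), 'ft_torque': array([-0.01808209,  0.04779008,  0.02601558]), 'finger_gap': 12.70208678388929}
```

View pics/scene3.png

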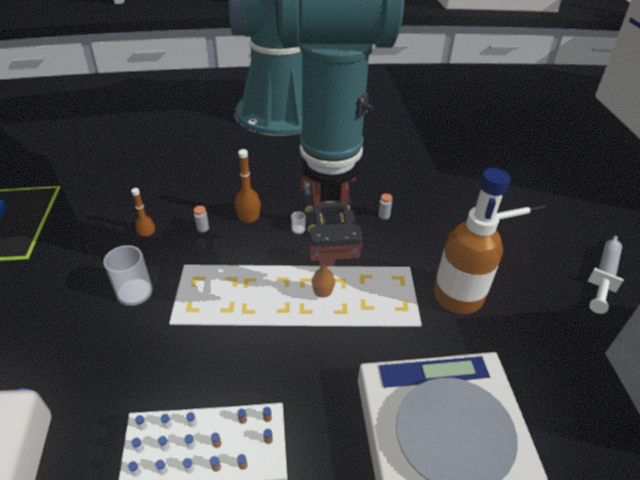

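View pics/side3.png

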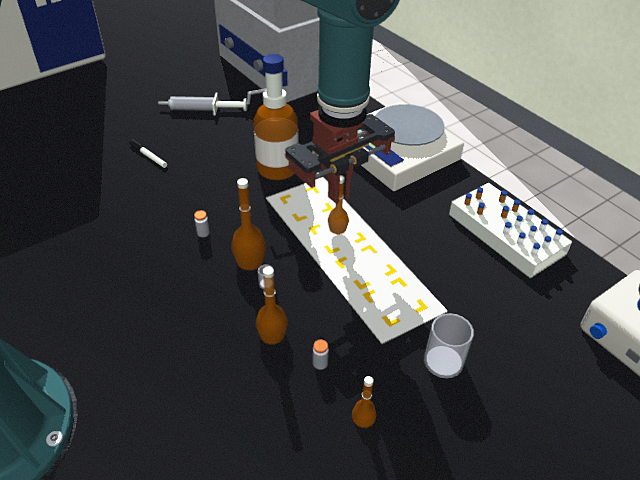

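>>> {"fn": "carry_out", "kwargs": {
  "commands": "0 0 -3 0 255; 0 0 -6 0 255; 0 0 -9 0 255; 0 0 -11 0 255; 0 0 -12 0 255; 0 0 -13 0 255; 0 0 -13 0 255; 0 0 -13 0 255"
}}

```text
time: 8.35
ee_pos: [641.6, 40.2, 73.7]
tcp_rot: [180.0, -0.0, 90.0]
force: [-0.3, 0.5, -1.0]
finger_gap: 12.5
```

>>> {"fn": "carry_out", "kwargs": {
  "commands": "0 0 0 0 0; 0 0 0 0 0; 0 0 0 0 0; 0 0 0 0 0; 0 0 0 0 0; 0 0 0 0 0; 0 0 20 0 0; 0 0 50 0 0"
}}

```text
time: 9.35
ee_pos: [640.6, 40.2, 123.1]
tcp_rot: [-179.8, -0.0, 90.0]
force: [0.1, 0.1, -0.4]
finger_gap: 87.1
```

>>> {"fn": "carry_out", "kwargs": {
  "commands": "0 0 20 0 0; 0 0 50 0 0; -10 -17 75 0 0; -40 -66 75 0 0; -75 -124 75 0 0; -110 -182 75 0 0; -145 -240 75 0 0; -180 -298 75 0 0"
}}

```text
time: 10.35
ee_pos: [471.3, -241.5, 198.9]
tcp_rot: [180.0, 0.0, 90.0]
force: [0.5, -0.8, 0.0]
finger_gap: 88.0
```

>>> {"fn": "carry_out", "kwargs": {
  "commands": "-13 -22 0 0 0; -13 -22 0 0 0; -13 -22 -20 0 0; -13 -22 -45 0 0; -13 -22 -60 0 0; -13 -22 -60 0 0; -13 -22 -60 0 0; -13 -22 -60 0 0"
}}

```text
time: 11.35
ee_pos: [460.1, -262.2, 139.5]
tcp_rot: [179.9, 0.1, 90.0]
force: [0.5, -0.2, 0.1]
finger_gap: 88.0
```

```bash
python3 - <<'E'
from bench import r
import cv2,pickle
print(r.get_obs()["ee_pos"],r.get_obs()["tcp_rot"])
for n in ("wrist","scene"):
    c=r.capture(n); pickle.dump(c,open(f"{n}4.pkl","wb")); cv2.imwrite(f"pics/{n}4.png",c["image"][:,:,::-1])
E
```

```text
[ 460.07906726 -262.24866056  139.48465564] [1.79928001e+02 5.78601393e-02 9.00094492e+01]
```

View pics/scene4.png

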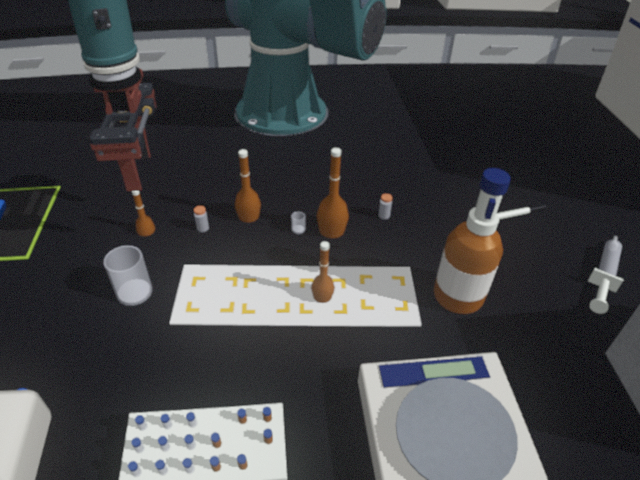

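View pics/wrist4.png

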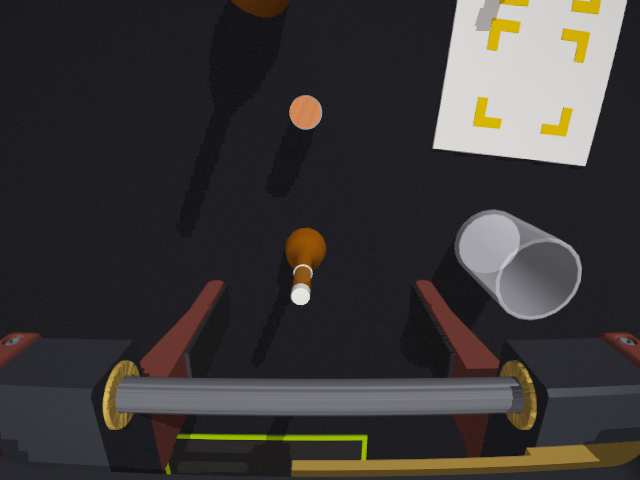

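>>> {"fn": "carry_out", "kwargs": {
  "commands": "-6 -9 0 0 0; -12 -18 0 0 0; -12 -18 -20 0 0; -12 -18 -45 0 0; -12 -18 -70 0 0; -12 -18 -85 0 0; -12 -18 -90 0 0; -12 -18 -90 0 0"
}}

```text
time: 12.45
ee_pos: [447.5, -280.2, 48.8]
tcp_rot: [180.0, 0.0, 90.0]
force: [-0.2, -0.5, 0.5]
finger_gap: 87.5
```

>>> {"fn": "carry_out", "kwargs": {
  "commands": "0 0 0 0 255; 0 0 0 0 255; 0 0 0 0 255; 0 0 0 0 255; 0 0 0 0 255; 0 0 0 0 255; 0 0 0 0 255; 0 0 0 0 255"
}}

```text
time: 13.45
ee_pos: [447.4, -279.9, 48.6]
tcp_rot: [-180.0, -0.0, 90.0]
force: [-1.2, 0.6, 0.4]
finger_gap: 11.5
```

>>> {"fn": "carry_out", "kwargs": {
  "commands": "0 0 10 0 255; 0 0 30 0 255; 0 0 60 0 255; 0 0 90 0 255; 0 0 120 0 255; 0 0 150 0 255; 0 0 160 0 255; 0 0 160 0 255"
}}

```text
time: 14.45
ee_pos: [447.6, -280.0, 209.1]
tcp_rot: [180.0, 0.0, 90.0]
force: [-0.5, 0.3, 0.1]
finger_gap: 11.4
```

>>> {"fn": "carry_out", "kwargs": {
  "commands": "4 9 0 0 255; 16 35 0 0 255; 34 74 0 0 255; 55 119 0 0 255; 76 164 0 0 255; 97 210 0 0 255; 118 255 0 0 255; 139 301 0 0 255"
}}

```text
time: 15.45
ee_pos: [585.9, 23.4, 207.1]
tcp_rot: [-179.8, -0.0, 90.0]
force: [0.3, -0.8, 0.6]
finger_gap: 11.3
```

>>> {"fn": "carry_out", "kwargs": {
  "commands": "21 45 0 0 255; 38 82 0 0 255; 50 108 0 0 255; 55 119 -15 0 255; 56 121 -45 0 255; 56 121 -80 0 255; 56 121 -110 0 255; 56 121 -125 0 255"
}}

```text
time: 16.45
ee_pos: [639.7, 141.3, 80.2]
tcp_rot: [-179.7, 0.0, 90.0]
force: [-0.6, 0.3, 0.5]
finger_gap: 11.7
```

>>> {"fn": "carry_out", "kwargs": {
  "commands": "0 0 -5 0 255; 0 0 -10 0 255; 0 0 -15 0 255; 0 0 -18 0 255; 0 0 -20 0 255; 0 0 -20 0 255; 0 0 -20 0 255; 0 0 -20 0 255"
}}

```text
time: 17.45
ee_pos: [642.5, 142.1, 63.8]
tcp_rot: [180.0, -0.0, 90.0]
force: [0.5, -0.1, 0.3]
finger_gap: 11.7
```

```bash
python3 - <<'E'
from bench import r
import cv2,pickle
print(r.get_obs()["ee_pos"])
for n in ("side",):
    c=r.capture(n); pickle.dump(c,open(f"{n}5.pkl","wb")); cv2.imwrite(f"pics/{n}5.png",c["image"][:,:,::-1])
E
```

```text
[642.52672137 142.09791714  63.75677963]
```

View pics/side5.png

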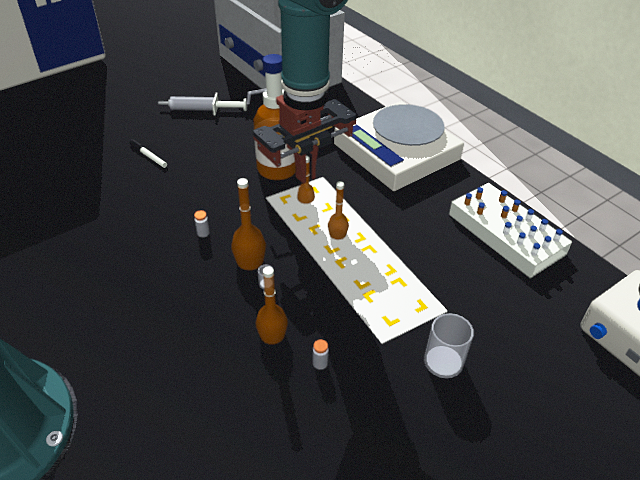

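>>> {"fn": "carry_out", "kwargs": {
  "commands": "0 0 -3 0 255; 0 0 -6 0 255; 0 0 -9 0 255; 0 0 -11 0 255; 0 0 -12 0 255; 0 0 -13 0 255; 0 0 -13 0 255; 0 0 -13 0 255"
}}

```text
time: 18.5
ee_pos: [642.5, 142.1, 50.7]
tcp_rot: [180.0, -0.0, 90.0]
force: [-0.4, 0.4, -0.8]
finger_gap: 11.5
```

>>> {"fn": "carry_out", "kwargs": {
  "commands": "0 0 0 0 0; 0 0 0 0 0; 0 0 0 0 0; 0 0 0 0 0; 0 0 0 0 0; 0 0 0 0 0; 0 0 20 0 0; 0 0 50 0 0"
}}

```text
time: 19.5
ee_pos: [641.4, 142.0, 100.1]
tcp_rot: [-179.8, 0.0, 90.0]
force: [0.3, 0.2, -0.2]
finger_gap: 86.8
```

>>> {"fn": "carry_out", "kwargs": {
  "commands": "0 0 40 0 0; 0 0 80 0 0; 0 0 110 0 0; -15 -15 110 0 0; -55 -55 110 0 0; -95 -95 110 0 0; -135 -135 110 0 0; -175 -175 110 0 0"
}}

```text
time: 20.5
ee_pos: [466.1, -34.0, 210.7]
tcp_rot: [180.0, 0.0, 90.0]
force: [0.0, -0.9, 0.2]
finger_gap: 87.9
```

>>> {"fn": "carry_out", "kwargs": {
  "commands": "-15 -16 0 0 0; -32 -34 0 0 0; -45 -48 0 0 0; -47 -50 0 0 0; -47 -50 -10 0 0; -47 -50 -25 0 0; -47 -50 -35 0 0; -47 -50 -35 0 0"
}}

```text
time: 21.5
ee_pos: [420.0, -82.3, 174.6]
tcp_rot: [-179.9, -0.1, 90.0]
force: [0.5, -0.7, 0.4]
finger_gap: 87.5
```

```bash
python3 - <<'E'
from bench import r
import cv2,pickle
print(r.get_obs()["ee_pos"],r.get_obs()["tcp_rot"])
for n in ("wrist","scene"):
    c=r.capture(n); pickle.dump(c,open(f"{n}6.pkl","wb")); cv2.imwrite(f"pics/{n}6.png",c["image"][:,:,::-1])
E
```

```text
[419.97070917 -82.28258802 174.61128155] [-1.79878321e+02 -5.15767426e-02  9.00344978e+01]
```

View pics/scene6.png

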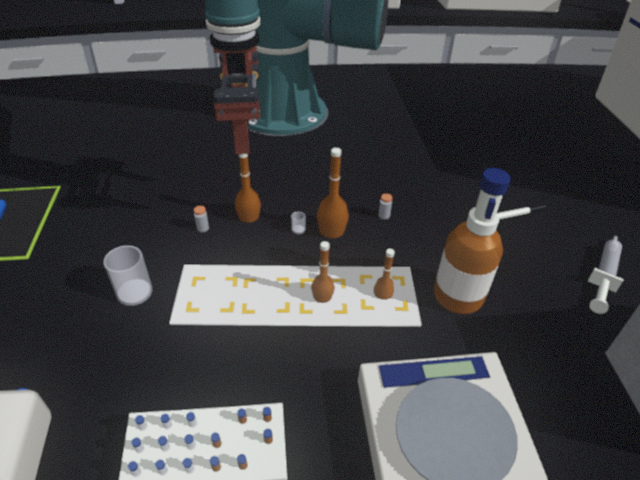

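View pics/wrist6.png

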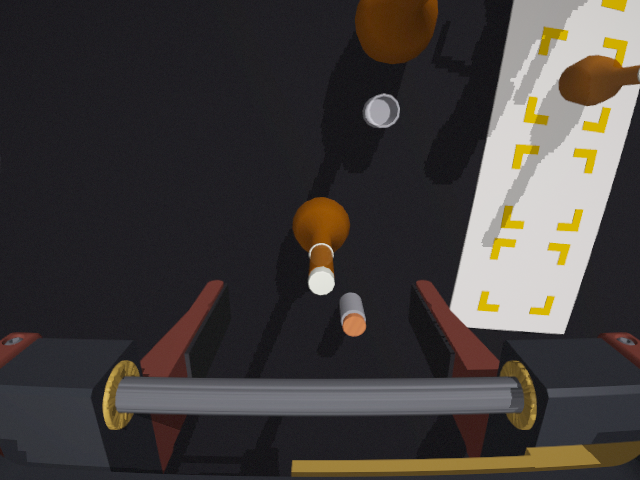

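>>> {"fn": "carry_out", "kwargs": {
  "commands": "0 0 -10 0 0; 0 0 -25 0 0; 0 0 -40 0 0; 0 0 -55 0 0; 0 0 -68 0 0; 0 0 -74 0 0; 0 0 -74 0 0; 0 0 -74 0 0"
}}

```text
time: 22.6
ee_pos: [420.7, -83.0, 101.9]
tcp_rot: [180.0, 0.0, 90.0]
force: [-0.6, -1.0, -0.2]
finger_gap: 87.5
```

>>> {"fn": "carry_out", "kwargs": {
  "commands": "0 0 0 0 255; 0 0 0 0 255; 0 0 0 0 255; 0 0 0 0 255; 0 0 0 0 255; 0 0 0 0 255; 0 0 0 0 255; 0 0 0 0 255"
}}

```text
time: 23.6
ee_pos: [420.4, -82.9, 101.6]
tcp_rot: [-180.0, -0.0, 90.0]
force: [-0.5, -0.3, -1.2]
finger_gap: 14.4
```

>>> {"fn": "carry_out", "kwargs": {
  "commands": "0 0 10 0 255; 0 0 25 0 255; 0 0 45 0 255; 0 0 65 0 255; 0 0 85 0 255; 0 0 100 0 255; 0 0 100 0 255; 0 0 100 0 255"
}}

```text
time: 24.6
ee_pos: [420.0, -82.8, 201.4]
tcp_rot: [-180.0, -0.0, 90.0]
force: [0.7, -0.9, -1.0]
finger_gap: 14.3
```

>>> {"fn": "carry_out", "kwargs": {
  "commands": "8 1 0 0 255; 32 4 0 0 255; 70 9 0 0 255; 110 14 0 0 255; 150 20 0 0 255; 185 24 0 0 255; 205 27 0 0 255; 212 28 0 0 255"
}}

```text
time: 25.6
ee_pos: [633.5, -54.5, 200.4]
tcp_rot: [-179.9, -0.0, 90.0]
force: [-0.7, -0.3, -1.5]
finger_gap: 14.3
```

>>> {"fn": "carry_out", "kwargs": {
  "commands": "0 0 -8 0 255; 0 0 -22 0 255; 0 0 -40 0 255; 0 0 -58 0 255; 0 0 -74 0 255; 0 0 -82 0 255; 0 0 -85 0 255; 0 0 -85 0 255"
}}

```text
time: 26.6
ee_pos: [632.7, -55.0, 116.8]
tcp_rot: [180.0, 0.0, 90.0]
force: [0.2, -0.1, -1.9]
finger_gap: 14.5
```

>>> {"fn": "carry_out", "kwargs": {
  "commands": "0 0 -3 0 255; 0 0 -6 0 255; 0 0 -9 0 255; 0 0 -11 0 255; 0 0 -12 0 255; 0 0 -12 0 255; 0 0 -12 0 255; 0 0 -12 0 255"
}}

```text
time: 27.6
ee_pos: [632.5, -54.9, 104.7]
tcp_rot: [180.0, 0.0, 90.0]
force: [-0.4, 0.3, -0.1]
finger_gap: 14.6
```

>>> {"fn": "carry_out", "kwargs": {
  "commands": "0 0 -1 0 255; 0 0 -1 0 255; 0 0 -1 0 255; 0 0 -1 0 0; 0 0 -1 0 0; 0 0 -1 0 0; 0 0 -1 0 0; 0 0 -1 0 0"
}}

```text
time: 28.6
ee_pos: [632.4, -54.9, 103.6]
tcp_rot: [-180.0, -0.0, 90.0]
force: [0.4, -0.2, 0.1]
finger_gap: 61.2
```

>>> {"fn": "carry_out", "kwargs": {
  "commands": "0 0 15 0 0; 0 0 45 0 0; 0 0 75 0 0; 0 0 105 0 0; -10 10 115 0 0; -45 40 115 0 0; -85 75 115 0 0; -120 105 115 0 0"
}}

```text
time: 29.6
ee_pos: [509.5, 51.6, 218.1]
tcp_rot: [-179.9, -0.0, 90.0]
force: [-0.7, 0.3, 0.2]
finger_gap: 87.7
```

>>> {"fn": "carry_out", "kwargs": {
  "commands": "-20 13 0 0 0; -36 24 0 0 0; -38 26 0 0 0; -38 26 0 0 0; -38 26 0 0 0; -38 26 0 0 0; -38 26 0 0 0; -38 26 0 0 0"
}}

```text
time: 30.6
ee_pos: [474.5, 76.0, 218.6]
tcp_rot: [-180.0, -0.0, 90.0]
force: [-0.2, 0.2, -0.6]
finger_gap: 87.5
```

```bash
python3 - <<'E'
from bench import r
import cv2,pickle
print(r.get_obs()["ee_pos"],r.get_obs()["tcp_rot"])
for n in ("wrist","scene"):
    c=r.capture(n); pickle.dump(c,open(f"{n}7.pkl","wb")); cv2.imwrite(f"pics/{n}7.png",c["image"][:,:,::-1])
E
```

```text
[474.51641444  75.9718468  218.56775611] [-1.79989980e+02 -8.71824240e-05  8.99888785e+01]
```

View pics/scene7.png

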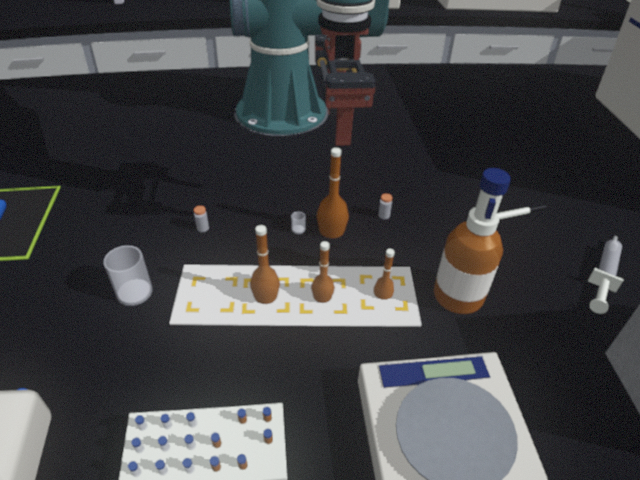

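View pics/wrist7.png

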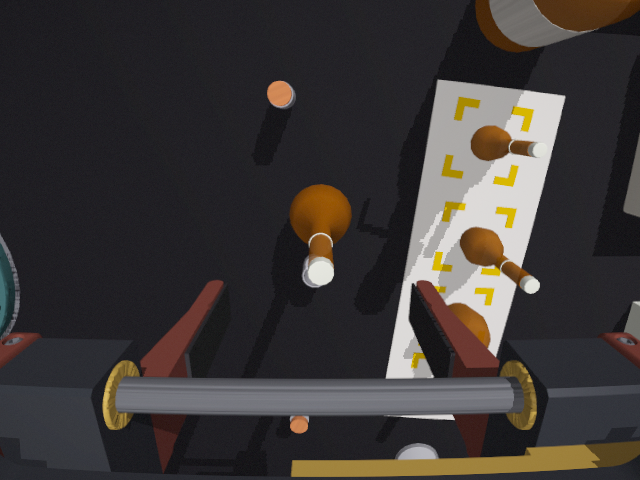

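>>> {"fn": "carry_out", "kwargs": {
  "commands": "0 0 -12 0 0; 0 0 -30 0 0; 0 0 -48 0 0; 0 0 -66 0 0; 0 0 -81 0 0; 0 0 -87 0 0; 0 0 -87 0 0; 0 0 -87 0 0"
}}

```text
time: 31.7
ee_pos: [474.9, 76.1, 132.1]
tcp_rot: [180.0, -0.0, 90.0]
force: [-0.3, -0.0, 0.2]
finger_gap: 88.2
```

>>> {"fn": "carry_out", "kwargs": {
  "commands": "0 0 0 0 255; 0 0 0 0 255; 0 0 0 0 255; 0 0 0 0 255; 0 0 0 0 255; 0 0 0 0 255; 0 0 0 0 255; 0 0 0 0 255"
}}

```text
time: 32.7
ee_pos: [474.4, 76.1, 131.6]
tcp_rot: [-180.0, 0.0, 90.0]
force: [-0.1, 0.8, -1.8]
finger_gap: 15.6
```

>>> {"fn": "carry_out", "kwargs": {
  "commands": "0 0 10 0 255; 0 0 30 0 255; 0 0 55 0 255; 0 0 85 0 255; 0 0 115 0 255; 0 0 145 0 255; 0 0 160 0 255; 0 0 160 0 255"
}}

```text
time: 33.7
ee_pos: [474.9, 76.1, 292.5]
tcp_rot: [179.9, -0.0, 90.0]
force: [0.0, -0.4, -1.2]
finger_gap: 15.7
```

>>> {"fn": "carry_out", "kwargs": {
  "commands": "4 -6 0 0 255; 15 -24 0 0 255; 33 -52 0 0 255; 55 -85 0 0 255; 78 -120 0 0 255; 102 -155 0 0 255; 122 -184 0 0 255; 138 -206 0 0 255"
}}

```text
time: 34.7
ee_pos: [613.1, -133.1, 290.1]
tcp_rot: [-179.9, 0.0, 89.9]
force: [-0.1, 0.1, -0.9]
finger_gap: 15.7
```

>>> {"fn": "carry_out", "kwargs": {
  "commands": "8 -11 0 0 255; 10 -14 0 0 255; 10 -14 -10 0 255; 10 -14 -30 0 255; 10 -14 -55 0 255; 10 -14 -80 0 255; 10 -14 -100 0 255; 10 -14 -110 0 255"
}}

```text
time: 35.7
ee_pos: [621.0, -142.6, 180.1]
tcp_rot: [-179.9, -0.1, 90.1]
force: [0.7, -0.4, -1.2]
finger_gap: 15.5
```

>>> {"fn": "carry_out", "kwargs": {
  "commands": "0 0 -8 0 255; 0 0 -18 0 255; 0 0 -28 0 255; 0 0 -34 0 255; 0 0 -36 0 255; 0 0 -36 0 255; 0 0 -36 0 255; 0 0 -36 0 255"
}}

```text
time: 36.7
ee_pos: [622.6, -144.0, 145.9]
tcp_rot: [180.0, 0.0, 90.0]
force: [-0.1, -0.3, -0.5]
finger_gap: 15.5
```

Contact expected at 133.6, so 12 mm down, then release.

>>> {"fn": "carry_out", "kwargs": {
  "commands": "0 0 -3 0 255; 0 0 -6 0 255; 0 0 -9 0 255; 0 0 -11 0 255; 0 0 -12 0 255; 0 0 -12 0 255; 0 0 -12 0 255; 0 0 -12 0 255"
}}

```text
time: 37.7
ee_pos: [622.5, -143.9, 133.7]
tcp_rot: [180.0, -0.0, 90.0]
force: [0.4, 0.2, -1.8]
finger_gap: 15.7
```

>>> {"fn": "carry_out", "kwargs": {
  "commands": "0 0 0 0 0; 0 0 0 0 0; 0 0 0 0 0; 0 0 0 0 0; 0 0 0 0 0; 0 0 0 0 0; 0 0 20 0 0; 0 0 50 0 0"
}}

```text
time: 38.7
ee_pos: [621.5, -143.6, 183.1]
tcp_rot: [-179.9, -0.1, 90.0]
force: [0.1, -0.4, -0.2]
finger_gap: 87.3
```

>>> {"fn": "carry_out", "kwargs": {
  "commands": "0 0 40 0 0; 0 0 70 0 0; -30 0 70 0 0; -70 0 70 0 0; -110 0 70 0 0; -150 0 70 0 0; -180 0 70 0 0; -180 0 70 0 0"
}}

```text
time: 39.7
ee_pos: [440.6, -143.6, 253.8]
tcp_rot: [-180.0, -0.0, 89.9]
force: [0.1, -0.0, -0.6]
finger_gap: 87.5
```

```bash
python3 - <<'E'
from bench import r
from h import *
np.set_printoptions(precision=1,suppress=True)
C=[]
for n in ("scene","side"):
    c=r.capture(n);C.append(c); cv2.imwrite(f"pics/{n}8.png",c["image"][:,:,::-1])
M=[(642.8,142.3,98-4,"10"),(641.2,40,120-4,"25"),(632.5,-54.9,150-4,"50"),(622.9,-144.2,180-4,"100")]
for x,y,z,n in M:
    cs=[]
    for c in C:
        p=proj(c,[[x,y,z]])[0]
        H,S,V=cv2.split(cv2.cvtColor(c["image"],cv2.COLOR_RGB2HSV))
        w=(S<60)&(V>120)
        cc=[q for q in comps(w,15,250) if np.linalg.norm(q[1]-p)<12]
        cs.append(min(cc,key=lambda q:np.linalg.norm(q[1]-p))[1] if cc else None)
    print(n,cs, *( [tri(C[0],cs[0],C[1],cs[1])] if None not in [None if q is None else 1 for q in cs] else []))
    for c,q in zip(C,cs):
        if q is not None: print("   off",plane(c,[q],z)[0][:2]-[x,y])
E
```

```text
10 [array([389.9, 252.5]), None]
   off [ 0.4 -0.2]
25 [array([324.6, 245.4]), None]
   off [ 1.1 -1.2]
50 [array([260.8, 229.8]), array([371.9, 203.3])] (array([632.5, -55. , 145.7]), np.float64(1.1920335559811457))
   off [ 0.9 -0.6]
   off [-0.2  0.3]
100 [array([199.7, 215.6]), array([407.3, 223.6])] (array([ 625.5, -141.5,  172.3]), np.float64(0.11039370549079944))
   off [7.1 3.5]
   off [-0.5  0. ]
```

View pics/side8.png

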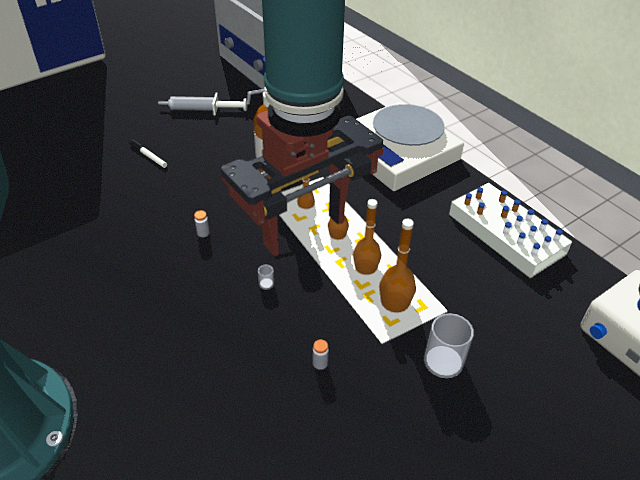

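View pics/scene8.png

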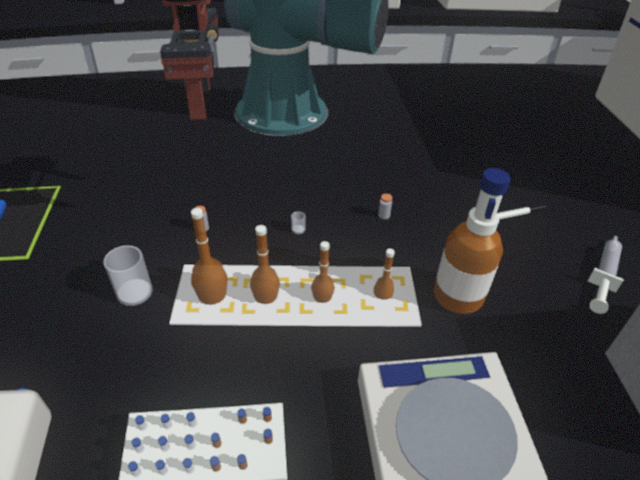

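```bash
python3 - <<'E'
from bench import r
print(abs(r.get_obs()["dq"]).max()); print(r.sign_off())
E
```

```text
1.2396251489446726
the job is handed in; nothing more can be done
None
```

The four amber flasks stand upright on the taped marks, in order 10, 25, 50 and 100 ml from the stock bottle outwards. The job was handed in at about 40 s of the 112 s. I gripped each flask by the neck, lowered it to within about 1 mm of the mat, let go and backed the arm clear.

Last checks, from stopper positions in the camera pictures:
- **Position:** the 10, 25 and 50 ml flasks are within 2 mm of their mark centres. The 100 ml flask is within 1 mm in the side view.
- **Disagreement:** the scene view put the 100 ml flask about 8 mm off. Its stopper lies right in front of a white vial there, which probably shifted the detection, so I trusted the side view.
- **Single view only:** the arm hid the 10 and 25 ml stoppers from the side camera, so those two rest on the scene view alone.
- **Not checked:** I did not measure whether the flasks were fully at rest. The arm was clear of everything, with a residual joint speed of about 1.2 degrees/s at hand-in.

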